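# Refit the orange service plug

## Task

The battery work is finished: take the orange service plug by its grip and slide it down into the orange-rimmed socket of the bare-metal junction box until it is fully home and upright, keeping hold of it until it is in rather than dropping it, then let go. Leave the white and blue plugs where they stand.

Things in the scene. Friction and masses are not known exactly. Their poses are not given: they have to be found in the camera images.
- service_plug: Orange plug, 80 mm tall, 0.16 kg, upright on its nose. Origin: centre of underside; z up, x along its long side. Nose 50 (x) x 34 (y) mm, 36 mm long, its lowest 10 mm black, 46 x 30; flange 74 x 58 mm at 36-44 mm height; on top an upright grip fin 40 mm long (x), 14 mm thick (y), at 44-80 mm height, to pinch across its thickness. Fits the socket either way round (half a turn).
- socket (a point): Mouth centre of the upward orange-rimmed socket in a fixed bare aluminium box (110 x 160 mm, 50 high; rim 88 x 72, top at 57 mm = this point). z up, x along long side. Mouth 64 (x) x 48 mm narrows over 6 mm to a pocket 56 x 40; flat floor 35 mm below the mouth; the nose rests on it when home, flange 1 mm above the rim. The similar painted grey box with a blue-rimmed socket is the wrong one.
- white_plug: White blanking plug, the same shape and size as the orange one, standing upright on the bench; to be left alone. Origin: centre of its underside.
- blue_plug: Blue plug of the charger unit, the same shape and size as the orange one, standing upright on the bench; to be left alone. Origin: centre of its underside.

How it is judged:
On the way:
1. the held plug's nose has been lowered at least 12 mm into the orange-rimmed socket (z of service_plug in the frame of socket below -0.012 m and horizontal distance between service_plug and socket below 0.012 m and contact force between the fingers and service_plug above 1 N), for 0.1 s.
At the end, for the whole second after the job is handed in: The orange plug is released and at rest in the orange-rimmed socket: its underside at least 27 mm below the mouth (35 mm when fully home), its axis within 12 mm of the socket's, turned within 0.2 rad (11 degrees) of it either way round, and upright within 0.17 rad (10 degrees) (z of service_plug in the frame of socket below -0.027 m and horizontal distance between service_plug and socket below 0.012 m and angle between the x axis of service_plug and the x axis of socket, either way round below 0.2 rad and angle between service_plug's own z axis and vertical below 0.17 rad and linear speed of service_plug below 0.02 m/s); the robot touches nothing.
It fails at once if the white plug or the blue plug is moved by more than 40 mm (distance of any of white_plug, blue_plug from where it was at the start of the episode above 0.04 m).
It also fails if it takes over 40 s, if anything falls off the work surface, if the arm or the gripper's body presses on something with over 40 N, if the wrist force passes 120 N, or if a joint passes its speed limit or range.

## Robot

A 6-joint arm with a two-finger parallel gripper is mounted at the origin on the work surface. World frame = base frame: x ahead of the robot, y to its left, z up, the work surface at z = 0. Lengths are in m, angles in rad, forces in N, time in s.
With the tool pointing down it reaches from about 0.25 to 0.775 m from the base axis. Payload 8.9 kg.
Tool frame: the origin (TCP) lies between the finger pads; the fingertips stand 8 mm ahead of it and the grasp point (between the pads) lies 11 mm behind it; z points along the fingers, y is the line along which they close (so a half turn about z gives the same grasp; the last joint's range is limited). The gripper opens to 85 mm and grips with 20 to 120 N. Pads are 22 mm wide; open, the fingers measure 114 mm over their backs; the gripper's body (76 mm by 85 mm) begins 54 mm behind the grasp point. The pads swing forward as they close: fully open they stand 13 mm farther back than shut.
Start: joints at [1.062, 0.291, -0.153, 1.127, 0, 1.431], TCP at [0.19, 0.49, 0.239] pointing down, gripper open.
Joint ranges: [-2.52, 2.52], [-0.91, 1.74], [-1.3, 1.37], [-1.96, 2.02], [-1.52, 1.47], [-3.14, 3.14]. Speed limits (rad/s): [2.22, 2.22, 2.79, 3.14, 3.14, 3.14].

## Interface

Orientations are given as a unit quaternion [x, y, z, w].
In Python, from bench import manip, optics, ticket, models gives the robot as it stands. The module is installed in compiled form; this text tells all that it offers.
- The arm moves only by the shell command python3 -m jog 'ROWS' [FORCE]. ROWS is JSON, a list of rows, each a list of 3 entries, a list of its own where there are three numbers: the shift along the tool's x, y, z in cm, then the turn, a rotation vector about the tool's x, y, z in rad, then the closure, from 0 (fully open) to 1 (shut). In form: [[[tx, ty, tz], [ax, ay, az], hand], ...]. A call has 1 to 12 rows; each row is the pose to reach, as a shift and turn from the pose commanded when the call began, along the tool's axes at that moment; what a row does not reach only later rows make up. A row lasts 1/10 s, in which the tool goes at most 50 mm and 8.59 degrees, less where a joint would pass 70% of its speed; a pose out of reach is approached as far as the arm can. A call with a gripper value outside its range is refused whole. The fingers move at their own pace and stop on an object; FORCE is the grip in N (left out, the last holds). Time passes only in rows, so rows that repeat a pose let the fingers close. It gives the time, the measured TCP pose, the force, the opening and the grip force at its end, in the units of the state.
- manip.sense(): the state, without advancing time (a new reading comes with each control period).
- optics.camera(name): name is "scene" or "top" or "wrist"; returns a dict with "frame" (400x640x3 uint8, red, green, blue), "fovy" (degrees; the focal length in pixels is half the picture's height over the tangent of half this angle, whatever the lens; pixels are square), "cx", "cy" (the principal point, pixels), "position" and "rotation" of the camera in the world. Camera axes: x right, y down, z forward; pixel columns grow to the right and rows downward; lengths in m; the calibration is good to about 2 mm. A picture is of the moment at which its call begins. There is no depth.
- ticket.finish_job(): hands the job in; it is judged then, once.
Trained networks look in the newest picture that a camera, given by its name, has taken for a name from the list of things; names that differ only in an ending like _2 or _b are one class to them, and where a whole thing is asked for, a point or a joint stands for the part that bears it (a point fixed in the world has none). Each returns a list of dicts, best first, with "conf" (0 to 1); they miss things now and then, are a little off and sometimes report something else, mostly with a low value. They report only what shows in the picture. A call takes as long as a camera call.
- models.look_for(camera, label): "position" ([column, row] in pixels, amid what is visible of it).
The state is a dict: "time": time; "qpos": joint angles; "joint_velocities": joint speeds; "joint_efforts": joint torques, N m; "position": TCP position; "eef_rot": TCP orientation; "force": force on the tool from outside, world axes, zero at the start; "torque": the same for the moment, N m; "opening": opening from 0.0 (shut) to 1.0 (fully open); "gripper_force": force on a finger pad.
Only numpy, scipy, OpenCV 4.12 (cv2) and the standard library are available. Lean on these libraries where they do the work, as an engineer would, in place of code of your own. Each camera call takes 0.05 s, during which the arm holds its last target. There are 200 camera calls.

## Working session

There is one attempt and no reset: what is moved stays moved. The work goes in short steps, Python scripts to look and compute and a shell command to move; the robot and the scene stay as the last step left them, time stands still between calls to the robot, and variables do not carry over. Pictures are saved under pics/ and viewed, at most 10 in all, crops included, and the job is handed in when it is done.

```bash
mkdir -p pics
cat > h.py <<'E'
from bench import manip, optics, ticket, models
import numpy as np, cv2
from scipy.spatial.transform import Rotation as R
def rot(c):
    r=np.array(c["rotation"],float)
    return r if r.shape==(3,3) else R.from_quat(r).as_matrix()
def ray(c,p,z):
    f=200/np.tan(np.radians(c["fovy"])/2)
    d=rot(c)@np.array([(p[0]-c["cx"])/f,(p[1]-c["cy"])/f,1.])
    o=np.array(c["position"]); return o+d*(z-o[2])/d[2]
def save(c,n): cv2.imwrite(f"pics/{n}.png",c["frame"][:,:,::-1])
E
python3 - <<'E'
from h import *
s=manip.sense();print(s)
for n in("scene","top"):
    c=optics.camera(n);save(c,n+"0");print(n,c["fovy"],c["cx"],c["cy"],c["position"],c["rotation"])
    for l in("service_plug","socket","white_plug","blue_plug"):
        for r in models.look_for(n,l)[:3]: print(l,r,ray(c,r["position"],.057).round(3))
E
```

```text
{'time': 0.0, 'qpos': array([ 1.06173800e+00,  2.91294975e-01, -1.54124657e-01,  1.12670268e+00,
        1.72026760e-05,  1.43147380e+00]), 'joint_velocities': array([-0.00056288, -0.00027929, -0.0011988 ,  0.00061466,  0.00067777,
        0.00167087]), 'joint_efforts': array([ 2.26770142e-03, -5.37146509e+01,  3.31372690e+01,  1.60437293e-02,
       -6.28029554e-06, -2.84077674e-05]), 'position': array([0.18950999, 0.48914279, 0.23872529]), 'eef_rot': array([ 1.83816655e-01,  9.82960324e-01, -6.25718829e-04, -2.19344643e-04]), 'force': array([ 0.04081428, -0.31443067, -0.07456254]), 'torque': array([-0.04899353,  0.00234139, -0.02027817]), 'gripper_force': 0.0, 'opening': 1.000248457491791}
scene 47.10500931150379 325.23473922116455 199.61613370472512 [ 0.9152733  -0.21866166  0.68695755] [ 0.8200368   0.48603473 -0.14822393 -0.26332405]
service_plug {'position': [197.5, 208.4], 'conf': 0.58} [ 0.446 -0.191  0.057]
socket {'position': [270.4, 295.1], 'conf': 0.67} [ 0.642 -0.15   0.057]
white_plug {'position': [386.9, 137.7], 'conf': 0.65} [0.462 0.172 0.057]
blue_plug {'position': [290.5, 170.6], 'conf': 0.93} [ 0.447 -0.02   0.057]
top 52.83650246979215 313.55862854775637 193.76256470284903 [0.48385437 0.02041942 0.73786921] [ 0.70880053 -0.70481738  0.0226838  -0.01788063]
service_plug {'position': [434.5, 246.7], 'conf': 0.58} [ 0.435 -0.188  0.057]
socket {'position': [412.2, 135.0], 'conf': 0.73} [ 0.625 -0.152  0.057]
white_plug {'position': [217.0, 238.6], 'conf': 0.91} [0.447 0.178 0.057]
blue_plug {'position': [334.4, 245.6], 'conf': 0.73} [ 0.436 -0.02   0.057]
```

View pics/top0.png

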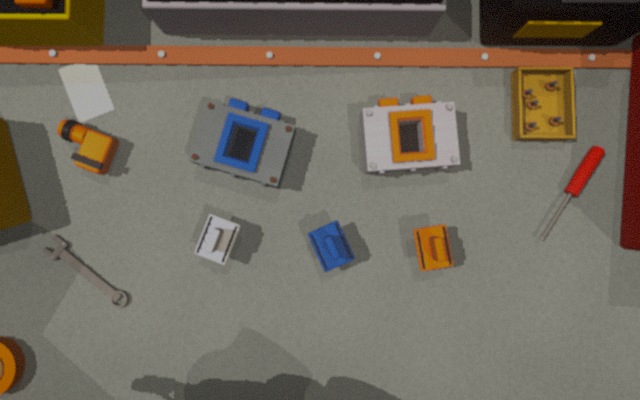

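View pics/scene0.png

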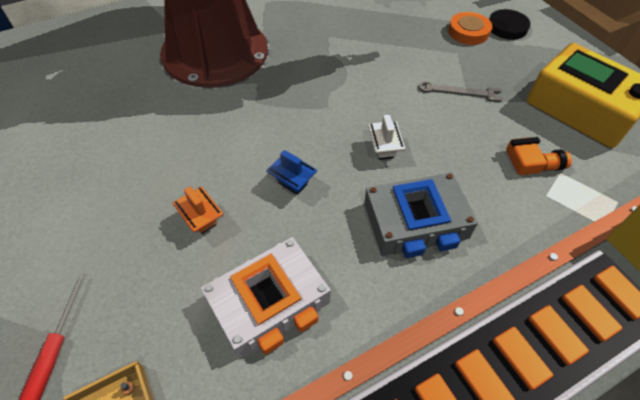

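The top view shows the orange plug at about (433,247) and the orange-rimmed socket in the bare box at (411,136). The blue box, at (240,142), is the wrong one. The detections agree with the picture, so next I measure the poses by segmentation.

```bash
cat >> h.py <<'E'
def orange(c,p,z,rad,close=0):
    hsv=cv2.cvtColor(c["frame"],cv2.COLOR_RGB2HSV)
    m=cv2.inRange(hsv,(5,150,80),(22,255,255)); k=np.zeros_like(m); cv2.circle(k,tuple(int(v) for v in p),rad,255,-1); m&=k
    n,lab,st,_=cv2.connectedComponentsWithStats(m); i=1+np.argmax(st[1:,4])
    ys,xs=np.where(lab==i)
    w=np.array([ray(c,(x,y),z)[:2] for x,y in zip(xs,ys)])
    (cx,cy),(a,b),t=cv2.minAreaRect((w*1000).astype(np.float32))
    if a<b: a,b,t=b,a,t+90
    t=(t+90)%180-90
    return (round(cx,1),round(cy,1)),(round(a,1),round(b,1)),round(t,1),len(xs)
E
python3 - <<'E'
from h import *
c=optics.camera("top")
print("plug",orange(c,(433,247),.044,32)); print("rim",orange(c,(411,136),.057,33))
c=optics.camera("scene")
print("plug",orange(c,(198,208),.044,40));print("rim",orange(c,(266,288),.057,42))
E
python3 - <<'E'
import cv2
a=cv2.imread('pics/top0.png')[90:290,350:490]; b=cv2.imread('pics/scene0.png')[170:370,150:350]
cv2.imwrite('pics/crop.png',cv2.resize(cv2.hconcat([a,b]),None,fx=2.3,fy=2.3,interpolation=2))
E
```

```text
plug ((432.8, -189.4), (73.0, 57.5), 10.3, 1300)
rim ((624.0, -151.4), (86.1, 71.2), 4.7, 1318)
plug ((433.4, -191.0), (92.3, 57.2), 10.1, 1250)
rim ((626.6, -152.0), (87.8, 70.8), 4.7, 1727)
```

View pics/crop.png

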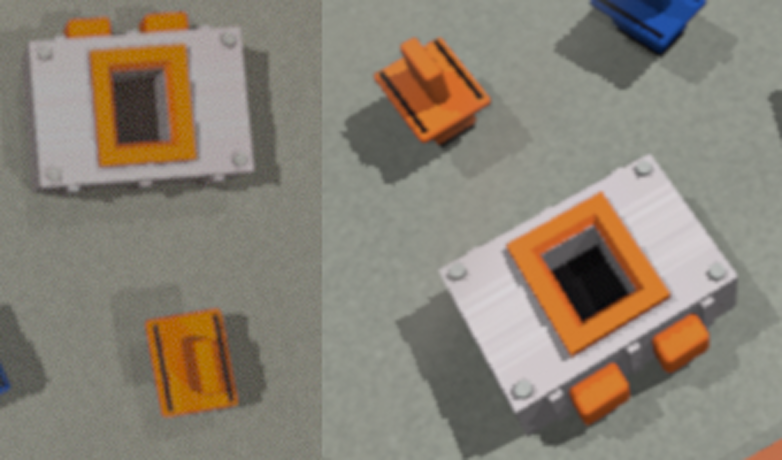

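The crop confirms that the fin lies along the flange's long side and that the rim is segmented cleanly. The plug is at (433,-190) mm with yaw 10.2°, and the socket is at (625,-152) mm with yaw 4.7°.

```bash
cat >> h.py <<'E'
def go(x,y,z,yaw):
    "shift (cm) and turn (rad), tool axes, to tool-down with tool x at yaw+180 deg (half-turn equiv chosen)"
    s=manip.sense(); r=R.from_quat(s["eef_rot"])
    out=[]
    for k in(180,0):
        a=np.radians(yaw+k); t=R.from_matrix(np.array([[np.cos(a),np.sin(a),0],[np.sin(a),-np.cos(a),0],[0,0,-1]]).T.T)
        out.append((r.inv()*t).as_rotvec())
    v=min(out,key=np.linalg.norm)
    print("shift",(100*r.inv().apply(np.array([x,y,z])-s["position"])).round(2),"turn",v.round(3),"pos",s["position"].round(4),"t",round(s["time"],2),"F",s["force"].round(1),"open",round(s["opening"],3),"gf",round(s["gripper_force"],1))
E
python3 -c "
from h import *
go(.433,-.19,.16,10.2)"
```

```text
shift [-47.24 -54.56   7.93] turn [-0.     0.    -0.548] pos [0.1897 0.4895 0.2393] t 0.6 F [-0.1 -0.2  0.6] open 0.998 gf 0.0
```

```bash
python3 -m jog '[[[-47.2,-54.6,7.9],[0,0,-0.548],0.3],[[-47.2,-54.6,7.9],[0,0,-0.548],0.3],[[-47.2,-54.6,7.9],[0,0,-0.548],0.3],[[-47.2,-54.6,7.9],[0,0,-0.548],0.3],[[-47.2,-54.6,7.9],[0,0,-0.548],0.3],[[-47.2,-54.6,7.9],[0,0,-0.548],0.3],[[-47.2,-54.6,7.9],[0,0,-0.548],0.3],[[-47.2,-54.6,7.9],[0,0,-0.548],0.3],[[-47.2,-54.6,7.9],[0,0,-0.548],0.3],[[-47.2,-54.6,7.9],[0,0,-0.548],0.3],[[-47.2,-54.6,7.9],[0,0,-0.548],0.3],[[-47.2,-54.6,7.9],[0,0,-0.548],0.3]]' 40; python3 -c "
from h import *
go(.433,-.19,.16,10.2)"
```

```text
time: 1.8
position: [0.3858, -0.0599, 0.1759]
eef_rot: [-0.089, 0.996, -0.0, 0.001]
force: [1.3, 0.3, 0.0]
opening: 0.703
gripper_force: 0.0
shift [ -2.34 -13.64   1.6 ] turn [-0.     0.001 -0.   ] pos [ 0.3858 -0.0599  0.1759] t 1.8 F [1.3 0.3 0. ] open 0.703 gf 0.0
```

```bash
python3 -m jog '[[[-2.3,-13.4,1.6],[0,0,0],0.3],[[-2.3,-13.4,1.6],[0,0,0],0.3],[[-2.3,-13.4,1.6],[0,0,0],0.3],[[-2.3,-13.4,1.6],[0,0,0],0.3],[[-2.3,-13.4,1.6],[0,0,0],0.3],[[-2.3,-13.4,1.6],[0,0,0],0.3]]'
python3 - <<'E'
from h import *
go(.433,-.19,.057,10.2)
c=optics.camera("wrist");save(c,"w1")
for l in("service_plug",):
    for r in models.look_for("wrist",l): print(r,ray(c,r["position"],.06).round(4))
E
```

```text
time: 2.4
position: [0.4313, -0.1845, 0.1598]
eef_rot: [-0.089, 0.996, 0.0, -0.0]
force: [0.5, 1.4, 0.0]
opening: 0.7
gripper_force: 0.0
shift [-0.07 -0.57 10.28] turn [ 0.001 -0.     0.001] pos [ 0.4313 -0.1845  0.1598] t 2.4 F [0.5 1.4 0. ] open 0.7 gf 0.0
{'position': [308.9, 187.7], 'conf': 0.81} [ 0.4254 -0.1912  0.06  ]
```

View pics/w1.png

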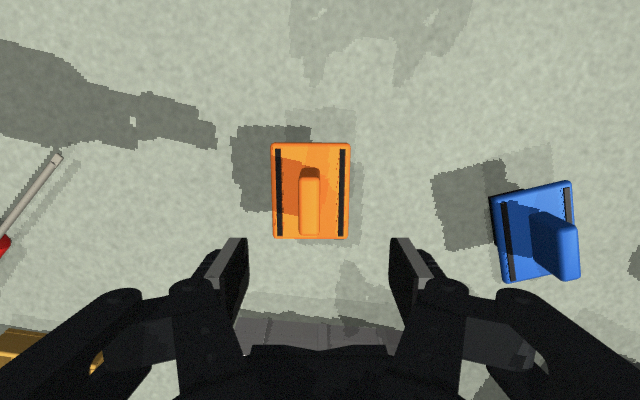

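The wrist view shows the plug at (310,190) with its fin square between the open fingers. It sits slightly left of centre, which agrees with the −5.7 mm correction still to make. I descend with that correction included.

```bash
python3 - <<'E'
from h import *
c=optics.camera("wrist")
print(orange(c,(310,190),.044,75)); go(.433,-.19,.057,10.2)
E
python3 -m jog '[[[-0.1,-0.6,0],[0,0,0],0.3],[[-0.1,-0.6,3],[0,0,0],0.3],[[-0.1,-0.6,6],[0,0,0],0.3],[[-0.1,-0.6,6],[0,0,0],0.3],[[-0.1,-0.6,6],[0,0,0],0.3]]'; python3 -c "
from h import *
go(.433,-.19,.057,10.2)"
```

```text
((432.6, -189.6), (73.2, 57.2), 10.0, 6548)
shift [-0.03 -0.58 10.3 ] turn [-0.     0.     0.002] pos [ 0.4316 -0.1844  0.16  ] t 2.55 F [-0.2  0.1 -0.4] open 0.699 gf 0.0
time: 3.05
position: [0.4337, -0.191, 0.1002]
eef_rot: [-0.089, 0.996, 0.0, -0.0]
force: [0.7, 0.1, 0.8]
opening: 0.7
gripper_force: 0.0
shift [0.05 0.1  4.32] turn [ 0.001 -0.001  0.001] pos [ 0.4337 -0.191   0.1002] t 3.05 F [0.7 0.1 0.8] open 0.7 gf 0.0
```

```bash
python3 -m jog '[[[0.1,0.1,2],[0,0,0],0.3],[[0.1,0.1,4.3],[0,0,0],0.3],[[0.1,0.1,4.3],[0,0,0],0.3],[[0.1,0.1,4.3],[0,0,0],0.9],[[0.1,0.1,4.3],[0,0,0],1],[[0.1,0.1,4.3],[0,0,0],1],[[0.1,0.1,4.3],[0,0,0],1],[[0.1,0.1,4.3],[0,0,0],1],[[0.1,0.1,4.3],[0,0,0],1]]' 50; python3 -c "
from h import *
go(.433,-.19,.17,10.2)"
```

```text
time: 3.95
position: [0.4335, -0.1907, 0.058]
eef_rot: [-0.089, 0.996, -0.001, 0.001]
force: [-1.8, 0.5, 7.5]
opening: 0.156
gripper_force: 49.0
shift [  0.02   0.06 -11.2 ] turn [-0.001  0.002  0.   ] pos [ 0.4335 -0.1907  0.058 ] t 3.95 F [-1.8  0.5  7.5] open 0.156 gf 49.0
```

```bash
python3 -m jog '[[[0,0,-2],[0,0,0],1],[[0,0,-5],[0,0,0],1],[[0,0,-8],[0,0,0],1],[[0,0,-11],[0,0,0],1],[[0,0,-11],[0,0,0],1],[[0,0,-11],[0,0,0],1]]' 60
python3 - <<'E'
from h import *
c=optics.camera("wrist");save(c,"w2"); s=manip.sense()
# flange top height if plug lifted rigidly
z=.044+s["position"][2]-.058
print(orange(c,(310,190),z,110)); go(.625,-.1517,.17,4.7)
E
```

```text
time: 4.55
position: [0.4329, -0.1904, 0.1673]
eef_rot: [-0.089, 0.996, -0.0, 0.001]
force: [0.4, 0.4, -2.8]
opening: 0.147
gripper_force: 59.0
((427.9, -190.3), (64.8, 57.1), 10.2, 10766)
shift [-19.65   0.36  -0.37] turn [ 0.    -0.     0.096] pos [ 0.4323 -0.1901  0.1664] t 4.6 F [ 0.8 -0.3 -1.6] open 0.147 gf 59.0
```

View pics/w2.png

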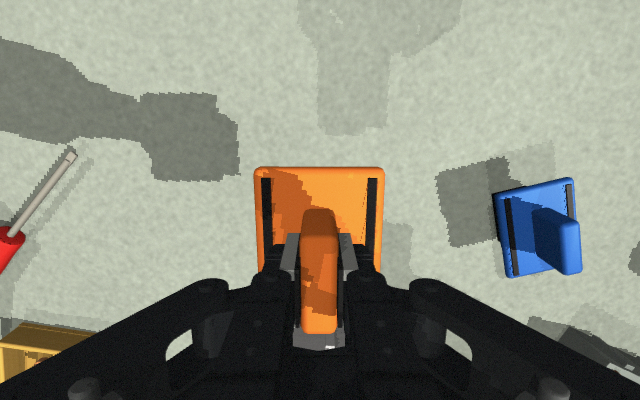

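The plug is held square in the jaws and centred on the TCP, to within about 1 mm judging by the visible flange edge at row 168. Next I carry it over the socket.

```bash
python3 -m jog '[[[-3,0,-0.3],[0,0,0.05],1],[[-7,0.2,-0.3],[0,0,0.096],1],[[-11,0.3,-0.3],[0,0,0.096],1],[[-15,0.3,-0.3],[0,0,0.096],1],[[-18,0.3,-0.3],[0,0,0.096],1],[[-19.6,0.4,-0.3],[0,0,0.096],1],[[-19.6,0.4,-0.3],[0,0,0.096],1],[[-19.6,0.4,-0.3],[0,0,0.096],1],[[-19.6,0.4,-0.3],[0,0,0.096],1]]'
python3 - <<'E'
from h import *
for n in("wrist","scene"):
    c=optics.camera(n);save(c,n+"3")
go(.625,-.1517,.12,4.7)
E
```

```text
time: 5.5
position: [0.6235, -0.1517, 0.169]
eef_rot: [-0.041, 0.999, 0.0, -0.001]
force: [-1.0, -0.9, -2.0]
opening: 0.153
gripper_force: 58.8
shift [-0.11  0.01  4.97] turn [ 0.    -0.001 -0.001] pos [ 0.6239 -0.1519  0.1697] t 5.6 F [-0.2  0.3 -2. ] open 0.154 gf 58.8
```

View pics/scene3.png

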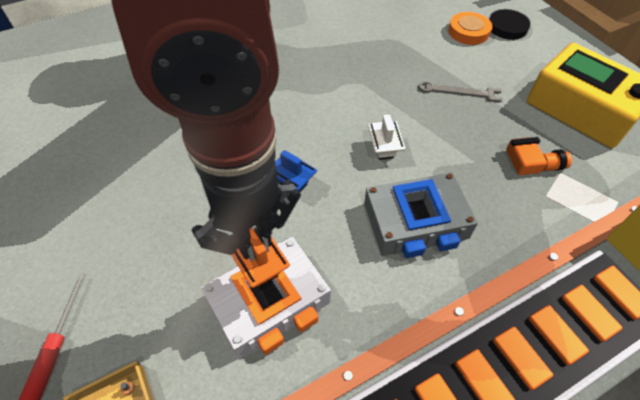

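The plug hangs upright above the orange socket, at about (262,265) in the scene view. I lower it until the nose is about 5 mm into the tapered mouth.

```bash
python3 -m jog '[[[-0.1,0,1.5],[0,0,0],1],[[-0.1,0,3],[0,0,0],1],[[-0.1,0,4.5],[0,0,0],1],[[-0.1,0,6],[0,0,0],1],[[-0.1,0,6],[0,0,0],1],[[-0.1,0,6],[0,0,0],1]]'
python3 - <<'E'
from h import *
go(.625,-.1517,.080,4.7)
E
```

```text
time: 6.2
position: [0.6255, -0.1517, 0.1102]
eef_rot: [-0.041, 0.999, -0.0, -0.0]
force: [0.0, 0.1, -2.3]
opening: 0.156
gripper_force: 58.8
shift [0.05 0.01 3.02] turn [-0. -0. -0.] pos [ 0.6255 -0.1517  0.1102] t 6.2 F [ 0.   0.1 -2.3] open 0.156 gf 58.8
```

```bash
python3 -m jog '[[[0,0,0.5],[0,0,0],1],[[0,0,1],[0,0,0],1],[[0,0,1.3],[0,0,0],1],[[0,0,1.6],[0,0,0],1],[[0,0,1.6],[0,0,0],1]]'
python3 - <<'E'
from h import *
go(.625,-.1517,.080,4.7)
E
```

```text
time: 6.7
position: [0.6256, -0.1514, 0.0933]
eef_rot: [-0.041, 0.999, 0.0, -0.0]
force: [0.1, 0.7, -2.0]
opening: 0.152
gripper_force: 58.8
shift [ 0.06 -0.02  1.33] turn [ 0.    -0.001  0.   ] pos [ 0.6256 -0.1514  0.0933] t 6.7 F [ 0.1  0.7 -2. ] open 0.152 gf 58.8
```

No contact so far, so I continue to the floor in small steps.

```bash
python3 -m jog '[[[0,0,0.4],[0,0,0],1],[[0,0,0.8],[0,0,0],1],[[0,0,1.1],[0,0,0],1],[[0,0,1.2],[0,0,0],1],[[0,0,1.25],[0,0,0],1],[[0,0,1.25],[0,0,0],1]]'
python3 - <<'E'
from h import *
go(.625,-.1517,.080,4.7)
E
```

```text
time: 7.3
position: [0.6259, -0.1515, 0.0813]
eef_rot: [-0.041, 0.999, 0.0, 0.0]
force: [-0.2, -0.1, -2.2]
opening: 0.155
gripper_force: 58.8
shift [ 0.09 -0.01  0.13] turn [0. 0. 0.] pos [ 0.6259 -0.1515  0.0813] t 7.3 F [-0.2 -0.1 -2.2] open 0.155 gf 58.8
```

Next I touch down, feel for the floor, and release.

```bash
python3 -m jog '[[[0,0,0.05],[0,0,0],1],[[0,0,0.1],[0,0,0],1],[[0,0,0.15],[0,0,0],1],[[0,0,0.15],[0,0,0],1]]'
```

```text
time: 7.7
position: [0.6259, -0.1515, 0.0802]
eef_rot: [-0.041, 0.999, -0.0, 0.0]
force: [-1.7, 0.3, 3.1]
opening: 0.154
gripper_force: 59.5
```

The force changed from −2.2 to +3.1 N at the expected height, so the plug is on the floor. I open the fingers, then retract.

```bash
python3 -m jog '[[[0,0,0],[0,0,0],0.4],[[0,0,0],[0,0,0],0.4],[[0,0,0],[0,0,0],0.4],[[0,0,0],[0,0,0],0.4],[[0,0,-2],[0,0,0],0.4],[[0,0,-5],[0,0,0],0.4],[[0,0,-9],[0,0,0],0.4],[[0,0,-13],[0,0,0],0.4],[[0,0,-13],[0,0,0],0.4],[[0,0,-13],[0,0,0],0.4]]'
python3 - <<'E'
from h import *
c=optics.camera("wrist"); save(c,"w4")
cv2.imwrite("pics/s4.png",cv2.resize(optics.camera("scene")["frame"][180:360,160:360,::-1],None,fx=2.2,fy=2.2))
a=cv2.imread("pics/s4.png");b=cv2.resize(c["frame"][100:340,120:520,::-1],(340,396));cv2.imwrite("pics/c4.png",cv2.hconcat([a,b]))
E
```

```text
time: 8.7
position: [0.6264, -0.1517, 0.2106]
eef_rot: [-0.041, 0.999, -0.0, 0.001]
force: [-0.3, -0.8, -0.2]
opening: 0.597
gripper_force: 0.0
```

View pics/c4.png

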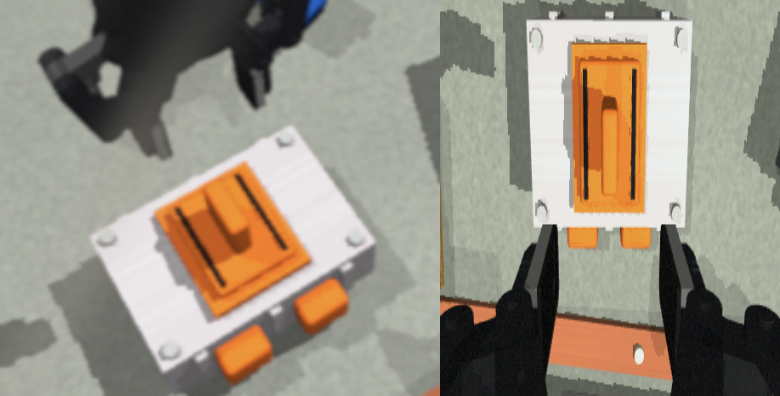

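The plug is seated with its flange flat on the orange rim, square and upright, and the gripper is clear of it.

```bash
python3 -c "
from bench import ticket
print(ticket.finish_job())"
```

```text
the job is handed in; nothing more can be done
None
```

The orange service plug is fully home and upright in the orange-rimmed socket of the bare-metal box and released; the white and blue plugs were never touched, and the job was handed in at about 9 s on the robot's clock (no verdict was returned).

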